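Hold the hidden bolt of a sagging door lever

TASK

On the counter stand two door-lever samples; on one of them the lever has sagged below level. On that one, reach from above into the narrow gap between the wooden panel and the steel plate behind it, grasp the hidden square bolt head with the fingers and bring it round so that the lever stands level, then keep it gripped so that it cannot turn back: finish while holding it, with the lever level. Do it by the bolt head only, without pushing or propping the lever, and leave the other sample and the loose things alone.

Things in the scene. Friction and masses are not known exactly. Their poses are not given: they have to be found in the camera images.
- stand: Sample stand with the SAGGING lever, fixed: dark base plate 105 x 110 x 10 mm (x -44 to +60) carrying two uprights 90 mm wide in y, tops at z = 152 mm: a wooden panel (x +22 to +38) and a steel plate on the robot's side (x -26 to -22). Origin: on the counter below the bolt head's centre; z up, x through the panel to its front (lever side, away from the robot), y along the gap.
- gap (a point): Middle of the gap's mouth, level with the uprights' tops, (0, 0, 152) mm in the stand's frame and with its axes. The gap is 44 mm wide in x, open above and at both y ends, clear down to the base plate except for the bolt and its shank (12 mm in diameter, from the head into the panel). The spindle's axis runs along x, 22 mm below this point.
- bolt_head (a point): Steel square bolt head, 16 mm long in x, 24 x 24 mm across, mid-gap, 14 mm free on either side in x. The point is its centre, on the spindle axis, (0, 0, 130) mm in the stand's frame; axes as the lever's. It turns with the lever about x, its flats set 0.25 rad further about +x than the lever: at joint -0.25 two flats are upright, at 0 (level) their tops lean 0.25 rad to the stand's -y.
- spindle (a joint): Angle of lever and bolt head together about the stand's x axis, rad: 0 = level, negative = free end sagging, positive = raised; stops at -0.7 and 0.35. A return spring (0.36 N m/rad, zero at level) carries part of the lever's weight: left alone it sags to -0.25 to -0.45. Holding it level takes 0.10 to 0.18 N m. Jaws closing on two flats turn the head to lie flat between them.
- lever_tip (a point): Free end of the steel door lever in front of that panel, rigid with the bolt head: middle of its arm's end face, (86, 115, 0) mm from the bolt head's centre when level, so 130 mm above the counter. The arm is 14 x 125 x 20 mm, along y from -10 to +115 mm, on a neck 20 mm and a rose 52 mm in diameter.
- other_stand: The sound sample, the same in shape, size and frame, but its lever is level and everything on it is rigidly fixed. Leave it alone.
- knob: Loose brass cabinet knob standing on the counter, 34 mm in diameter, 30 mm high. Origin: centre of its underside.
- carton: Loose small cardboard carton 45 x 75 x 35 mm. Origin: centre of its underside, z up.
- screwdriver: Loose screwdriver lying on the counter along its x axis, handle to -x. Origin: at the counter, under it.
Things that resemble listed ones, but are neither listed nor needed, are in the scene too. What is shaped like the stand but red is not meant.

How it is judged (in metres and radians):
At the end, for the whole second after the job is handed in: The sagging lever is level within 0.1 rad (about 6 degrees) and still, the fingers grip its bolt head with more than 3 N, and nothing touches the lever itself (under 0.5 N) (value of joint spindle between -0.1 and 0.1 rad and velocity of joint spindle between -0.15 and 0.15 rad/s and contact force between the fingers and bolt_head above 3 N and contact force between each of lever_arm, neck, rose and anything else below 0.5 N); the arm keeps its last pose, push and grip.
It fails at once if the robot pushes the sagging lever itself (over 2 N) (contact force between any of the arm, the fingers and lever_arm above 2 N or contact force between any of the arm, the fingers and neck above 2 N or contact force between any of the arm, the fingers and rose above 2 N).
It fails at once if the robot pushes the other sample (over 5 N) (contact force between any of the arm, the fingers and other_stand above 5 N).
It fails at once if a loose bystander is moved by more than 20 mm (distance of any of knob, carton, screwdriver from where it was at the start of the episode above 0.02 m).
It also fails if it takes over 30 s, if anything falls off the work surface, if the arm or the gripper's body presses on something with over 40 N, if the wrist force passes 120 N, or if a joint passes its speed limit or range.

ROBOT

A 6-joint arm with a two-finger parallel gripper is mounted at the origin on the work surface. World frame = base frame: x ahead of the robot, y to its left, z up, the work surface at z = 0. Lengths are in m, angles in degrees, forces in N, time in s.
With the tool pointing down it reaches from about 0.4 to 0.825 m from the base axis. Payload 7 kg.
Tool frame: the origin (TCP) lies on the centre line of the jaws, within the pads' length; the fingertips stand 11 mm ahead of it and the grasp point (between the pads) lies 8 mm behind it; z points along the fingers, y is the direction in which the jaws open and shut (so a half turn about z gives the same grasp; the last joint's range is limited). The gripper opens to 88 mm and grips with 3 to 60 N. Pads are 19 mm wide; open, the fingers measure 130 mm over their backs; the gripper's body (78 mm by 193 mm) begins 47 mm behind the grasp point.
Start: joints at [83.371, 20.546, 0.682, 0, -70.136, -16.507], TCP at [0.265, 0.621, 0.238] pointing down, gripper open.
Joint ranges: [-176.03, 176.03], [-82.01, 121.73], [-58.28, 71.71], [-173.87, 95.51], [-174.79, -0.11], [-173.66, 173.66]. Speed limits (degrees/s): [136.94, 136.94, 172.46, 180, 180, 180].

INTERFACE

Orientations are given as [roll, pitch, yaw] about the fixed x, y, z axes, in that order (R = Rz(yaw) Ry(pitch) Rx(roll)).
In Python, from plant import ctrl, cams, order gives the robot as it stands.
- The arm moves only by the tool jog_arm, never from a script. Its argument "motion" is a list of rows, each an object with "offset": the shift along the tool's x, y, z in mm, a list of three; "roll": the turn about the tool's z in rad; "hand": the finger opening in mm, from 0 to 87.6. A call has 1 to 20 rows; each row is the pose to reach, as a shift and turn from the pose commanded when the call began, along the tool's axes at that moment; what a row does not reach only later rows make up. A row lasts 1/12 s, in which the tool goes at most 41.7 mm and 7.16 degrees, less where a joint would pass 70% of its speed; a pose out of reach is approached as far as the arm can. A call with a gripper value outside its range is refused whole. The fingers move at their own pace and stop on an object; the grip force is fixed at half the most. Time passes only in rows, so rows that repeat a pose let the fingers close. It gives the time, the measured TCP pose, the force and the opening at its end, in the units of the state.
- ctrl.get_obs(): the state, without advancing time (a new reading comes with each control period).
- cams.snapshot(name): name is "side" or "top" or "wrist"; returns a dict with "img" (384x512x3 uint8, red, green, blue), "K" (3x3 intrinsics, pixels), "cam_to_world" (4x4, takes a point from camera to world coordinates); the wrist camera has in their place "T_tool_cam" (4x4, takes a point from camera to tool coordinates, whose origin is the TCP and whose axes are the flange's). Camera axes: x right, y down, z forward; pixel columns grow to the right and rows downward; lengths in m; the calibration is good to about 2 mm. The wrist camera is an equidistant fisheye: a pixel r from the principal point sees the ray r / f radians off the axis. A picture is of the moment at which its call begins: read the wrist's pose just before it. There is no depth.
- order.close_job(): hands the job in, once; it reports no verdict.
The state is a dict: "clock": time; "joint_pos": joint angles; "qvel": joint speeds; "tau": joint torques, N m; "tool_pos": TCP position; "orientation": TCP orientation; "force": force on the tool from outside, world axes, zero at the start; "moment": the same for the moment, N m; "opening": finger opening in m.
Only numpy, scipy, OpenCV 4.12 (cv2) and the standard library are available. Lean on these libraries where they do the work, as an engineer would, in place of code of your own. Each camera call takes 0.05 s, during which the arm holds its last target. There are 200 camera calls.

## Working session

There is one attempt and no reset: what is moved stays moved. The work goes in short steps, Python scripts to look and compute and a tool call to move; the robot and the scene stay as the last step left them, time stands still between calls to the robot, and variables do not carry over. Pictures are saved under pics/ and viewed, about 8 in all and at most 12, crops included, and the job is handed in when it is done.

Besides the shell and the picture viewer there is one more tool, called after "Request:" as name([rows], argument=value, ...), one row to a line, values as JSON. jog_arm: Moves the arm, as the interface text tells. Its arguments: {"type":"object","properties":{"motion":{"type":"array"}},"required":["motion"]}

```bash
mkdir -p pics; cat > h.py <<'E'
import numpy as np,cv2
from plant import ctrl,cams,order
from scipy.spatial.transform import Rotation as R
E
python3 - <<'E'
from h import *
o=ctrl.get_obs();print(o)
import pickle
d={}
for n in ["top","side","wrist"]:
    s=cams.snapshot(n);d[n]=s
    cv2.imwrite(f"pics/{n}0.png",s["img"][:,:,::-1]);print(n,{k:np.round(v,4).tolist() for k,v in s.items() if k!="img"})
pickle.dump(d,open("s0.pkl","wb"))
t=np.hstack([d["top"]["img"],d["side"]["img"]])
E
```

```text
{'clock': 0.0, 'joint_pos': array([ 8.33714376e+01,  2.05916857e+01,  6.33822012e-01, -2.25880246e-02,
       -7.01350287e+01, -1.65061584e+01]), 'qvel': array([ 0.01142033,  0.09168672, -0.01792182,  0.04003359, -0.03494962,
        0.0378183 ]), 'tau': array([-2.69040044e-05, -5.82719100e+01,  2.93063825e+01,  6.99740812e+00,
        6.98815507e-03, -1.63716059e-04]), 'tool_pos': array([0.26503548, 0.620276  , 0.23661244]), 'orientation': array([ 1.79904902e+02, -6.03632047e-03, -2.31424085e+01]), 'force': array([-0.21295479,  0.10318923,  0.07570017]), 'moment': array([ 0.0059724 , -0.00561146, -0.04976412]), 'opening': 0.08778730976978669}
top {'K': [[497.7589, 0.0, 250.9085], [0.0, 497.7589, 196.201], [0.0, 0.0, 1.0]], 'cam_to_world': [[0.0271, -0.993, 0.115, 0.4081], [-0.9996, -0.0272, 0.001, -0.0222], [0.0021, -0.115, -0.9934, 1.3879], [0.0, 0.0, 0.0, 1.0]]}
side {'K': [[391.169, 0.0, 250.7152], [0.0, 391.169, 190.5615], [0.0, 0.0, 1.0]], 'cam_to_world': [[0.6749, -0.538, 0.5051, 0.0813], [-0.7379, -0.4997, 0.4536, -0.454], [0.0084, -0.6789, -0.7342, 0.8014], [0.0, 0.0, 0.0, 1.0]]}
wrist {'K': [[297.3186, 0.0, 248.0163], [0.0, 297.3186, 188.603], [0.0, 0.0, 1.0]], 'T_tool_cam': [[0.0003, -0.9611, -0.2762, 0.074], [1.0, 0.0006, -0.0009, -0.0012], [0.001, -0.2762, 0.9611, -0.1482], [0.0, 0.0, 0.0, 1.0]]}
```

View pics/top0.png

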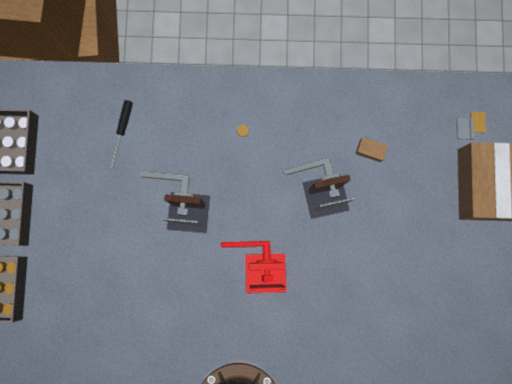

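View pics/side0.png

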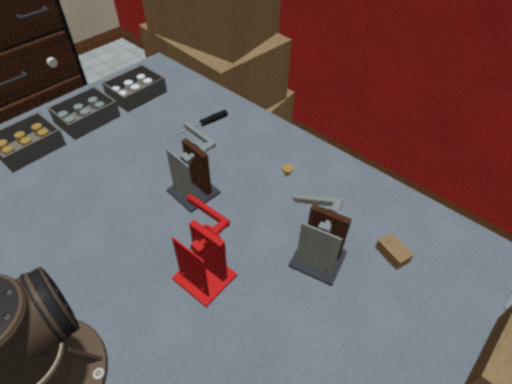

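The top view shows two grey stands, at about (185,210) and (327,195), and a red decoy at (266,272). The side view shows the same stands at (192,178) and (320,245), but the sag can't be judged at this scale, so I'll zoom in.

```bash
python3 - <<'E'
from h import *
import pickle
d=pickle.load(open("s0.pkl","rb"))
c=lambda n,x,y:cv2.resize(d[n]["img"][y:y+75,x:x+100,::-1],(400,300),interpolation=cv2.INTER_CUBIC)
cv2.imwrite("pics/m.png",np.vstack([np.hstack([c("top",130,163),c("top",275,150)]),np.hstack([c("side",145,120),c("side",270,190)])])) 
E
```

```text
(no output)
```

View pics/m.png

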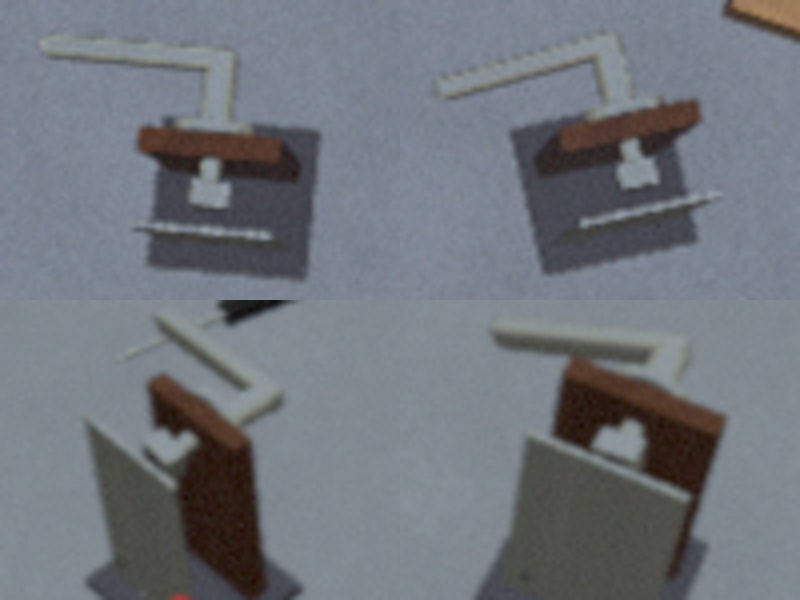

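The top-left crop shows the left stand's panel top at about crop (140–283, 127–165), with its lever tip at (42,45). The right stand's panel top is at (560–703, 100–150), tip at (438,88). Next I'll fit both stand poses and joint angles from corners in both views.

```bash
cat > fit.py <<'E'
from h import *
import pickle
from scipy.optimize import least_squares
d=pickle.load(open("s0.pkl","rb"))
def proj(n,P):
    s=d[n];T=np.linalg.inv(s["cam_to_world"]);p=P@T[:3,:3].T+T[:3,3];p=p@s["K"].T;return p[:,:2]/p[:,2:]
P=[(38,45,152),(38,-45,152),(22,-45,152),(22,45,152),(-24,45,152),(-24,-45,152)]
B=[(-44,55,10),(-44,-55,10)]
tip=(86,115,0)
def run(offT,offS,T,S,x0):
    # T,S: lists of (pt, px)
    def f(v,full=False):
        M=R.from_euler('z',v[2]);out=[]
        for n,off,L in(("top",offT,T),("side",offS,S)):
            for p,px in L:
                if p[2]<=0 or p[2]==1: p=R.from_euler('x',v[3]).apply(p)+[0,0,130]
                w=M.apply(np.array(p)/1000.)+[v[0],v[1],0]
                out.append(proj(n,w[None])[0]-(np.array(off)+(np.array(px)+.5)/4-.5))
        return np.ravel(out)
    r=least_squares(f,x0,loss='soft_l1');print(np.round(r.x,4),"resid px\n",np.round(r.fun.reshape(-1,2) if 0 else f(r.x).reshape(-1,2),1).tolist())
E=(93,-10,0)
run((130,163),(145,120),list(zip(P,[(140,127),(283,137),(280,163),(138,150),(135,225),(270,237)]))+list(zip(B,[(148,265),(305,278)]))+[(tip,(43,47))],
 [(P[3],(150,78)),(P[2],(247,146)),(P[4],(87,122)),(P[5],(185,187)),(tip,(160,19)),(E,(278,96))],[.42,.15,0,0])
run((275,150),(270,190),list(zip(P,[(160,127),(298,100),(302,120),(160,150),(183,222),(320,197)]))+list(zip(B,[(143,273),(295,240)]))+[(tip,(40,90))],
 [(P[0],(172,60)),(P[1],(327,118)),(P[4],(130,134)),(P[5],(290,195)),(tip,(93,33)),(E,(288,48))],[.42,-.15,.2,0])
E
python3 fit.py
```

```text
[ 0.5113  0.1519 -0.043  -0.0007] resid px
 [[-0.2, -0.5], [-0.0, -0.5], [0.2, -0.7], [-0.2, 0.1], [-1.1, -0.3], [1.2, -0.8], [0.3, 0.2], [0.7, -0.2], [-0.0, -0.0], [-1.3, 1.4], [-2.6, 1.3], [-0.1, -1.3], [-1.8, 0.2], [-0.2, 0.1], [2.3, 0.7]]
[ 0.5665 -0.2309  0.2413 -0.3695] resid px
 [[-0.6, 0.1], [-0.3, -0.7], [0.2, 0.5], [0.8, 0.5], [-0.7, 0.4], [0.1, -0.9], [0.3, 0.4], [0.8, 0.2], [-0.8, 0.2], [-0.0, -1.4], [0.5, -0.3], [-0.9, -0.4], [-0.1, 1.3], [0.4, 0.1], [1.4, -0.3]]
```

The two fits agree with the pictures. The right stand sags: origin (0.5665, -0.231), yaw 13.8°, q≈-0.37. The left stand is level. 

The moves can't tilt the tool, so closing upright jaws flat on the head would only reach q=-0.25. Instead I'll turn the head with a fingertip on its upper +y flat and hold it there. First I'll travel above the gap.

Request:
jog_arm([
  {"offset":[612,664,0],"roll":-0.645,"hand":40},
  {"offset":[612,664,0],"roll":-0.645,"hand":40},
  {"offset":[612,664,0],"roll":-0.645,"hand":40},
  {"offset":[612,664,0],"roll":-0.645,"hand":40},
  {"offset":[612,664,0],"roll":-0.645,"hand":40},
  {"offset":[612,664,0],"roll":-0.645,"hand":40},
  {"offset":[612,664,0],"roll":-0.645,"hand":40},
  {"offset":[612,664,0],"roll":-0.645,"hand":40},
  {"offset":[612,664,0],"roll":-0.645,"hand":40},
  {"offset":[612,664,0],"roll":-0.645,"hand":40},
  {"offset":[612,664,0],"roll":-0.645,"hand":40},
  {"offset":[612,664,0],"roll":-0.645,"hand":40},
  {"offset":[612,664,0],"roll":-0.645,"hand":40},
  {"offset":[612,664,0],"roll":-0.645,"hand":40},
  {"offset":[612,664,0],"roll":-0.645,"hand":40},
  {"offset":[612,664,0],"roll":-0.645,"hand":40},
  {"offset":[612,664,0],"roll":-0.645,"hand":40},
  {"offset":[612,664,0],"roll":-0.645,"hand":40},
  {"offset":[612,664,0],"roll":-0.645,"hand":40},
  {"offset":[612,664,0],"roll":-0.645,"hand":40},
])

```text
clock: 1.82
tool_pos: [0.544, -0.1669, 0.2375]
orientation: [-180.0, -0.0, 13.8]
force: [1.1, 0.4, 0.1]
opening: 0.0399
```

Request:
jog_arm([
  {"offset":[6,60,0],"roll":0,"hand":40},
  {"offset":[6,60,0],"roll":0,"hand":40},
  {"offset":[6,60,0],"roll":0,"hand":40},
  {"offset":[6,60,0],"roll":0,"hand":40},
  {"offset":[6,60,0],"roll":0,"hand":40},
])

```text
clock: 2.23
tool_pos: [0.5635, -0.2213, 0.2372]
orientation: [-180.0, 0.0, 13.8]
force: [-0.2, -0.5, 0.5]
opening: 0.04
```

```bash
python3 - <<'E'
from h import *
import pickle
o=ctrl.get_obs();s=cams.snapshot("wrist");pickle.dump((o,s),open("w1.pkl","wb"));print(o["tool_pos"],o["orientation"])
cv2.imwrite("pics/w1.png",cv2.resize(s["img"][:,:,::-1],(768,576),interpolation=cv2.INTER_CUBIC))
E
```

```text
[ 0.56351805 -0.22127992  0.23715025] [-1.79969836e+02  4.25405556e-02  1.37918190e+01]
```

View pics/w1.png

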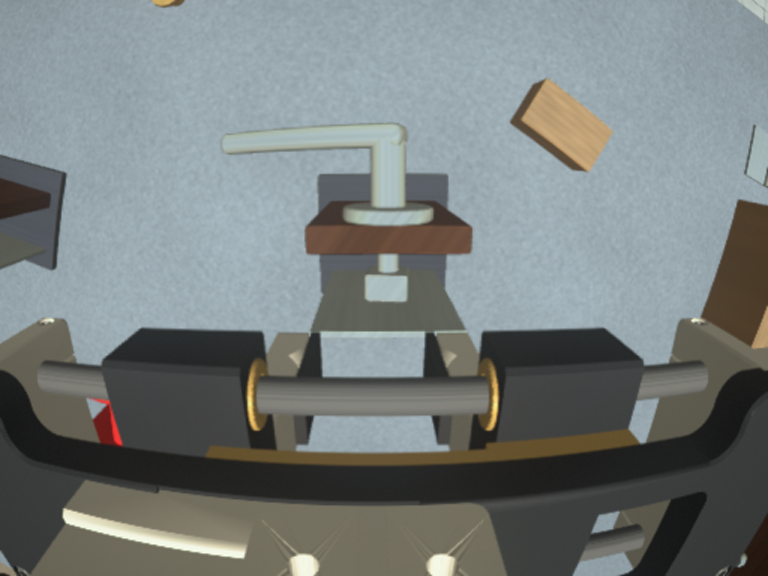

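The wrist view shows the gap below: head top at (387,288), panel top edges at y≈227/253, steel top edge at y≈330, lever tip at (225,144) on the left (+y). I'll refine the stand pose from this one.

```bash
cat > wf.py <<'E'
from h import *
import pickle
from scipy.optimize import least_squares
def wproj(o,s,P):
    T=np.eye(4);T[:3,:3]=R.from_euler('xyz',o["orientation"],degrees=True).as_matrix();T[:3,3]=o["tool_pos"]
    C=np.linalg.inv(T@s["T_tool_cam"]);p=P@C[:3,:3].T+C[:3,3]
    h=np.hypot(p[:,0],p[:,1]);a=np.arctan2(h,p[:,2])*s["K"][0,0]
    return s["K"][:2,2]+p[:,:2]/h[:,None]*a[:,None]
def pts(v,fix,mov):
    m=R.from_euler('x',v[3]).apply(mov)+[0,0,130]
    a=np.vstack([np.array(fix,float).reshape(-1,3),m])/1000
    return R.from_euler('z',v[2]).apply(a)+[v[0],v[1],0]
E
python3 - <<'E'
from wf import *
o,s=pickle.load(open("w1.pkl","rb"))
fix=[(38,45,152),(38,-45,152),(22,-45,152),(22,45,152),(-22,45,152),(-22,-45,152),(60,55,10),(60,-55,10)]
h=[R.from_euler('x',.25).apply(c) for c in [(8,12,12),(8,-12,12),(-8,-12,12),(-8,12,12)]]
mov=[(86,115,0)]+h
px=np.array([(307,228),(470,226),(471,252),(306,253),(312,330),(467,331),(318,175),(447,175),(225,145),(365,276),(408,276),(408,301),(366,301)])
px=(px+.5)/1.5-.5
f=lambda v:(wproj(o,s,pts(v,fix,mov))-px).ravel()
r=least_squares(f,[.5665,-.231,.241,-.37],loss='soft_l1');print(r.x,np.round(f(r.x).reshape(-1,2),1).tolist())
# tool-axes offset from current pose to stand axis
M=R.from_euler('xyz',o["orientation"],degrees=True).as_matrix();print("offset mm",M.T@(np.r_[r.x[:2],.130]-o["tool_pos"])*1000)
E
```

```text
[ 0.56708684 -0.22847343  0.24806158 -0.34643627] [[-1.5, -1.3], [2.0, -0.4], [0.6, 1.7], [-0.1, 1.5], [-1.5, 0.8], [0.3, -0.8], [-0.3, -0.0], [1.0, -0.3], [-0.1, 0.1], [0.4, -0.9], [-0.1, -0.4], [-0.4, 0.9], [-0.1, 0.2]]
offset mm [  1.83055401   7.89328836 107.14477595]
```

Request:
jog_arm([
  {"offset":[2,8,0],"roll":0,"hand":40},
  {"offset":[2,8,30],"roll":0,"hand":40},
  {"offset":[2,8,55],"roll":0,"hand":40},
  {"offset":[2,8,70],"roll":0,"hand":40},
  {"offset":[2,8,80],"roll":0,"hand":40},
  {"offset":[2,8,88],"roll":0,"hand":40},
  {"offset":[2,8,88],"roll":0,"hand":40},
  {"offset":[2,8,88],"roll":0,"hand":40},
])

```text
clock: 2.95
tool_pos: [0.5683, -0.2287, 0.1502]
orientation: [180.0, -0.0, 13.9]
force: [0.2, 0.6, 1.1]
opening: 0.0399
```

```bash
python3 - <<'E'
from wf import *
o=ctrl.get_obs();s=cams.snapshot("wrist");pickle.dump((o,s),open("w2.pkl","wb"));print(o["tool_pos"],o["orientation"],o["force"])
cv2.imwrite("pics/w2.png",cv2.resize(s["img"][:,:,::-1],(768,576),interpolation=cv2.INTER_CUBIC))
E
```

```text
[ 0.56832051 -0.22871443  0.15015515] [ 1.79971053e+02 -2.80272510e-02  1.38615331e+01] [0.19277578 0.6443318  1.08824262]
```

View pics/w2.png

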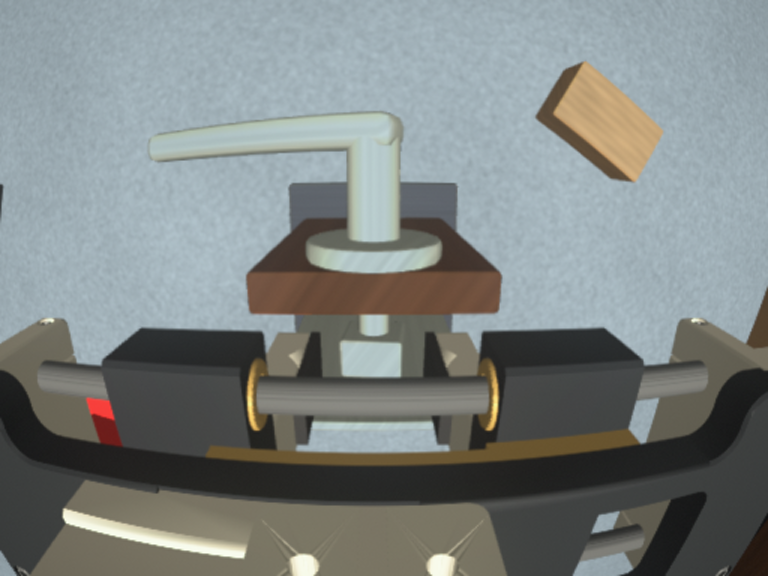

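The wrist view shows the head (~(372,355)) centred between the fingertips at x≈319 and 427, and the arm is clear of panel and plate. Now the +y fingertip pushes against the upper flat.

Request:
jog_arm([
  {"offset":[-1,0,1],"roll":0,"hand":40},
  {"offset":[-1,2,1],"roll":0,"hand":40},
  {"offset":[-1,4,1],"roll":0,"hand":40},
  {"offset":[-1,5,1],"roll":0,"hand":40},
  {"offset":[-1,6,1],"roll":0,"hand":40},
  {"offset":[-1,7,1],"roll":0,"hand":40},
  {"offset":[-1,8,1],"roll":0,"hand":40},
  {"offset":[-1,9,1],"roll":0,"hand":40},
  {"offset":[-1,9,1],"roll":0,"hand":40},
  {"offset":[-1,9,1],"roll":0,"hand":40},
])

```text
clock: 3.83
tool_pos: [0.5687, -0.2367, 0.1488]
orientation: [-179.9, 0.0, 13.8]
force: [-1.8, 6.8, 5.8]
opening: 0.0399
```

```bash
python3 - <<'E'
from wf import *
o=ctrl.get_obs();s=cams.snapshot("wrist");pickle.dump((o,s),open("w3.pkl","wb"))
M=R.from_euler('xyz',o["orientation"],degrees=True).as_matrix()
print(o["tool_pos"],"F tool",M.T@o["force"],M.T@o["moment"],o["opening"])
print("in stand mm",R.from_euler('z',-.248).apply(o["tool_pos"]-[.5671,-.2285,.13])*1000)
v=[.5671,-.2285,.248,0]
for q in(-.35,-.2,-.1,0,.1,.2):
    v[3]=q;print(q,np.round((wproj(o,s,pts(v,[],[(86,115,0),(86,115,10),(86,-10,10)]))+.5)*1.5-.5).tolist())
cv2.imwrite("pics/w3.png",cv2.resize(s["img"][:,:,::-1],(768,576),interpolation=cv2.INTER_CUBIC))
E
```

```text
[ 0.56873093 -0.23669705  0.14879364] F tool [-0.12956964 -7.01907607 -5.79740415] [ 2.84848531 -0.16204737  0.04962346] 0.03992651223976229
in stand mm [-0.43106369 -8.34659671 18.79363901]
-0.35 [[142.0, 148.0], [127.0, 149.0], [368.0, 125.0]]
-0.2 [[117.0, 150.0], [103.0, 150.0], [373.0, 125.0]]
-0.1 [[101.0, 150.0], [87.0, 151.0], [376.0, 125.0]]
0 [[86.0, 151.0], [72.0, 151.0], [379.0, 126.0]]
0.1 [[71.0, 151.0], [59.0, 152.0], [382.0, 126.0]]
0.2 [[58.0, 152.0], [46.0, 152.0], [384.0, 126.0]]
```

View pics/w3.png

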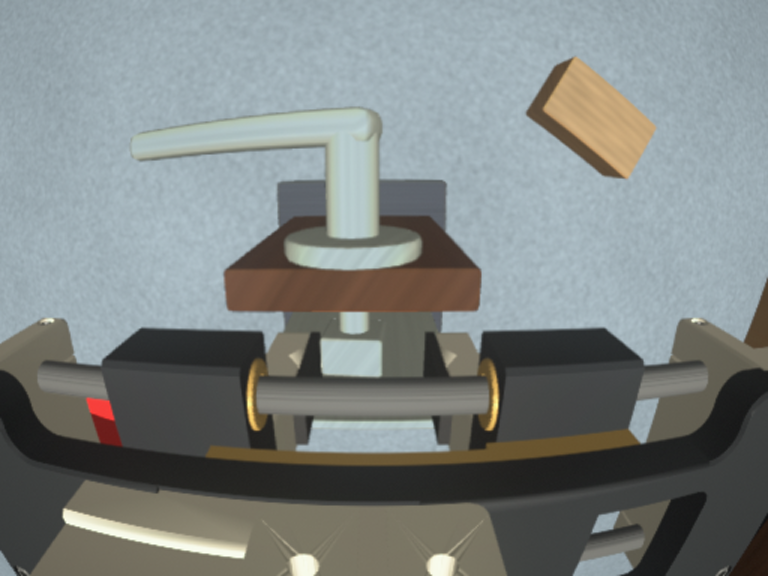

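The lever tip's left edge has moved to (133,148), so q≈-0.3 with 7 N of push. The upward reaction of 5.8 N means high friction, so I'll follow the corner's arc: push and rise together.

Request:
jog_arm([
  {"offset":[0,0.5,-0.6],"roll":0,"hand":40},
  {"offset":[0,1,-1.2],"roll":0,"hand":40},
  {"offset":[0,1.5,-1.8],"roll":0,"hand":40},
  {"offset":[0,2,-2.4],"roll":0,"hand":40},
  {"offset":[0,2.5,-3],"roll":0,"hand":40},
  {"offset":[0,3,-3.5],"roll":0,"hand":40},
  {"offset":[0,3,-3.5],"roll":0,"hand":40},
  {"offset":[0,3,-3.5],"roll":0,"hand":40},
])

```text
clock: 4.55
tool_pos: [0.5693, -0.2389, 0.1514]
orientation: [-179.8, 0.0, 13.8]
force: [-0.6, 8.8, 0.7]
opening: 0.04
```

```bash
cat > look.py <<'E'
import sys
from wf import *
o=ctrl.get_obs();s=cams.snapshot("wrist");n=sys.argv[1];pickle.dump((o,s),open(n+".pkl","wb"))
M=R.from_euler('xyz',o["orientation"],degrees=True).as_matrix()
print("F tool",M.T@o["force"],o["opening"],o["clock"])
print("in stand mm",R.from_euler('z',-.248).apply(o["tool_pos"]-[.5671,-.2285,.13])*1000)
im=cv2.resize(s["img"][:,:,::-1],(1536,1152),interpolation=cv2.INTER_CUBIC)
# left end of the lever: leftmost bright column near row 148/1.5
hsv=s["img"][85:115,:150].astype(int);w=(hsv[:,:,0]>hsv[:,:,2]-8)&(hsv.sum(2)>450)
c=np.where(w.sum(0)>5)[0];print("lever left end px(x1.5):",c.min()*1.5 if len(c) else None)
v=[.5671,-.2285,.248,0]
for q in(-.3,-.2,-.1,0,.1,.2):
    v[3]=q;p=wproj(o,s,pts(v,[],[(86,115,0),(86,115,10),(86,-10,10)]));print(q,np.round((p+.5)*1.5-.5).tolist())
cv2.imwrite(f"pics/{n}.png",cv2.resize(s["img"][:,:,::-1],(768,576),interpolation=cv2.INTER_CUBIC))
E
python3 look.py w4
```

```text
F tool [ 1.5526943  -8.69644206 -0.68025153] 0.03997967922658944 4.55
in stand mm [ -0.4644929  -10.65720449  21.43123181]
lever left end px(x1.5): 96.0
-0.3 [[132.0, 149.0], [118.0, 150.0], [363.0, 126.0]]
-0.2 [[116.0, 150.0], [102.0, 151.0], [366.0, 126.0]]
-0.1 [[101.0, 151.0], [87.0, 151.0], [370.0, 126.0]]
0 [[85.0, 151.0], [72.0, 152.0], [373.0, 126.0]]
0.1 [[71.0, 152.0], [59.0, 152.0], [375.0, 126.0]]
0.2 [[58.0, 152.0], [46.0, 152.0], [378.0, 126.0]]
```

View pics/w4.png

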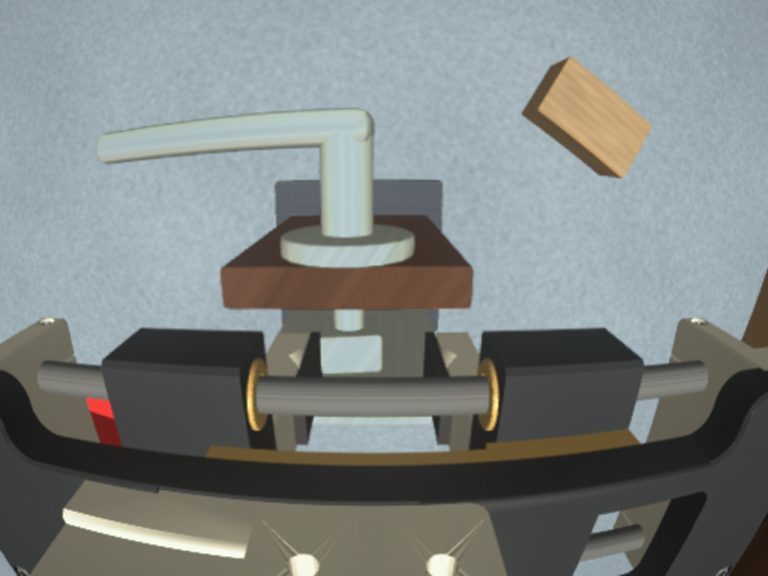

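The lever tip's left edge is now at about (97,148), so the lever has risen to roughly -0.1 to -0.17. The edge model matters here, so I'll calibrate it against all four frames plus the side camera.

```bash
python3 - <<'E'
from wf import *
from scipy.optimize import brentq
fix=[(38,45,152),(38,-45,152),(22,-45,152),(22,45,152)]
obs={"w1":([(307,228),(470,226),(471,252),(306,253)],222),"w2":([(248,273),(500,272),(500,312),(248,312)],149),"w3":([(226,270),(480,269),(480,309),(225,309)],131),"w4":([(223,268),(471,267),(471,306),(222,306)],96.5)}
for n,(c,le) in obs.items():
    o,s=pickle.load(open(n+".pkl","rb"));c=(np.array(c)+.5)/1.5-.5
    # mean image shift of panel front-top edge vs the model -> correction of stand y
    f=lambda v:(wproj(o,s,pts([v[0],v[1],v[2],0],fix,np.zeros((0,3))))-c).ravel()
    r=least_squares(f,[.567,-.2285,.248]);
    for nm,v0 in(("global",[.5671,-.2285,.248]),("refit",list(r.x))):
        def g(q,P): return (wproj(o,s,pts(v0+[q],[],P))[:,0].min()+.5)*1.5-.5-le
        box=[(x,115,z) for x in(79,93) for z in(-10,10)]
        print(n,nm,np.round(v0,4),"box",[round(brentq(g,-.8,.4,args=(P,)),3) for P in(box,[(86,115,6)],[(86,115,0)])])
s=cams.snapshot("side");im=s["img"];cv2.imwrite("pics/s4.png",cv2.resize(im[170:290,230:390,::-1],(800,600),interpolation=cv2.INTER_CUBIC))
T=np.linalg.inv(s["cam_to_world"])
for q in(-.35,-.2,-.1,0,.1):
    p=pts([.567,-.229,.245,q],[],[(86,115,0),(86,115,10),(86,115,-10)])@T[:3,:3].T+T[:3,3];p=p@s["K"].T;print(q,np.round((p[:,:2]/p[:,2:]-[230,170]+.5)*5).tolist())
E
```

```text
w1 global [ 0.5671 -0.2285  0.248 ] box [-0.413, -0.372, -0.318]
w1 refit [ 0.5673 -0.2284  0.253 ] box [-0.42, -0.379, -0.325]
w2 global [ 0.5671 -0.2285  0.248 ] box [-0.401, -0.361, -0.308]
w2 refit [ 0.5675 -0.2283  0.2445] box [-0.399, -0.36, -0.306]
w3 global [ 0.5671 -0.2285  0.248 ] box [-0.379, -0.34, -0.286]
w3 refit [ 0.5675 -0.2282  0.2443] box [-0.378, -0.339, -0.285]
w4 global [ 0.5671 -0.2285  0.248 ] box [-0.169, -0.127, -0.074]
w4 refit [ 0.5675 -0.2281  0.2444] box [-0.168, -0.127, -0.074]
-0.35 [[314.0, 137.0], [309.0, 121.0], [319.0, 152.0]]
-0.2 [[308.0, 110.0], [306.0, 95.0], [310.0, 125.0]]
-0.1 [[307.0, 93.0], [307.0, 78.0], [307.0, 108.0]]
0 [[308.0, 76.0], [310.0, 61.0], [306.0, 90.0]]
0.1 [[311.0, 59.0], [315.0, 45.0], [307.0, 73.0]]
```

View pics/s4.png

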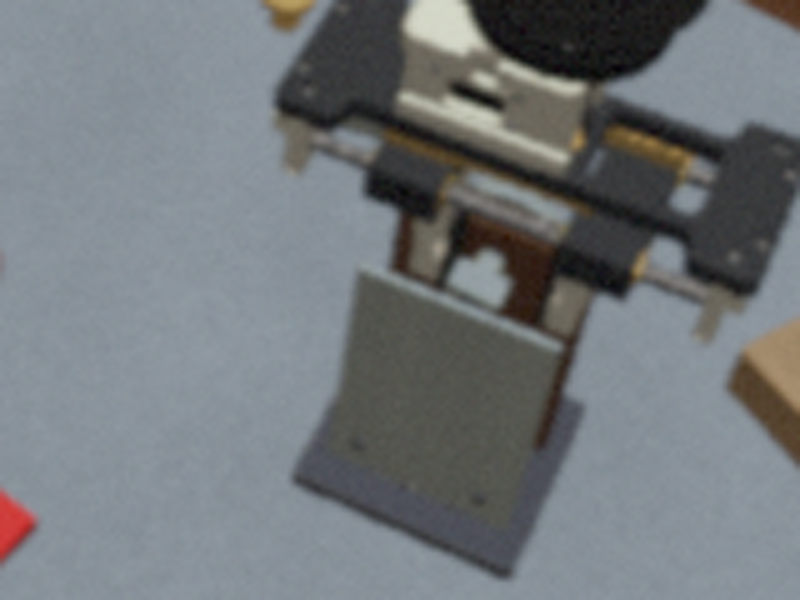

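The side view hides the lever tip behind the gripper (around (308,80)). The wrist edge puts q at about -0.13 ± 0.04, so I'll go a little further along the arc.

Request:
jog_arm([
  {"offset":[0,0.5,-0.3],"roll":0,"hand":40},
  {"offset":[0,1,-0.6],"roll":0,"hand":40},
  {"offset":[0,1.4,-0.8],"roll":0,"hand":40},
  {"offset":[0,1.4,-0.8],"roll":0,"hand":40},
  {"offset":[0,1.4,-0.8],"roll":0,"hand":40},
  {"offset":[0,1.4,-0.8],"roll":0,"hand":40},
])

```text
clock: 5.15
tool_pos: [0.5695, -0.2398, 0.1521]
orientation: [-179.8, 0.0, 13.8]
force: [-1.1, 10.1, 2.0]
opening: 0.0403
```

```bash
python3 look.py w5
```

```text
F tool [  1.36637269 -10.07430724  -2.00430608] 0.04027357803267049 5.15
in stand mm [ -0.49253604 -11.53506969  22.09991097]
lever left end px(x1.5): 85.5
-0.3 [[132.0, 149.0], [117.0, 150.0], [360.0, 126.0]]
-0.2 [[116.0, 150.0], [101.0, 151.0], [364.0, 126.0]]
-0.1 [[100.0, 151.0], [86.0, 152.0], [367.0, 126.0]]
0 [[85.0, 152.0], [72.0, 152.0], [370.0, 126.0]]
0.1 [[71.0, 152.0], [58.0, 152.0], [373.0, 126.0]]
0.2 [[57.0, 152.0], [45.0, 152.0], [375.0, 127.0]]
```

Request:
jog_arm([
  {"offset":[0,0.4,-0.2],"roll":0,"hand":40},
  {"offset":[0,0.8,-0.3],"roll":0,"hand":40},
  {"offset":[0,0.8,-0.3],"roll":0,"hand":40},
  {"offset":[0,0.8,-0.3],"roll":0,"hand":40},
  {"offset":[0,0.8,-0.3],"roll":0,"hand":40},
  {"offset":[0,0.8,-0.3],"roll":0,"hand":40},
])

```text
clock: 5.7
tool_pos: [0.5696, -0.2403, 0.1524]
orientation: [-179.8, 0.0, 13.8]
force: [-1.8, 12.9, 2.1]
opening: 0.0402
```

```bash
python3 look.py w6
```

```text
F tool [  1.29597538 -13.0158137   -2.06113707] 0.04017884123724656 5.7
in stand mm [ -0.49473326 -12.03615376  22.41113537]
lever left end px(x1.5): 79.5
-0.3 [[131.0, 149.0], [117.0, 150.0], [359.0, 126.0]]
-0.2 [[115.0, 150.0], [101.0, 151.0], [363.0, 126.0]]
-0.1 [[100.0, 151.0], [86.0, 152.0], [366.0, 126.0]]
0 [[85.0, 152.0], [71.0, 152.0], [369.0, 126.0]]
0.1 [[70.0, 152.0], [58.0, 153.0], [372.0, 126.0]]
0.2 [[57.0, 152.0], [45.0, 153.0], [374.0, 127.0]]
```

View pics/w6.png

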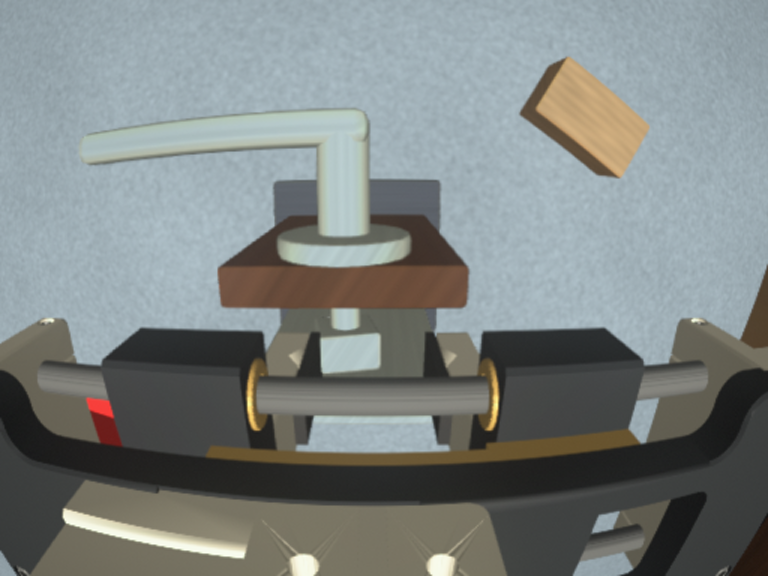

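The lever's left end is at about (80,150), giving q≈-0.015. Finger contact geometry, calibrated on the first contact frame, independently gives q≈0.00. I'll hold for half a second to check it stays still.

Request:
jog_arm([
  {"offset":[0,0,0],"roll":0,"hand":40},
  {"offset":[0,0,0],"roll":0,"hand":40},
  {"offset":[0,0,0],"roll":0,"hand":40},
  {"offset":[0,0,0],"roll":0,"hand":40},
  {"offset":[0,0,0],"roll":0,"hand":40},
  {"offset":[0,0,0],"roll":0,"hand":40},
])

```text
clock: 6.25
tool_pos: [0.5696, -0.2403, 0.1524]
orientation: [-179.8, 0.0, 13.8]
force: [-2.3, 12.0, 1.9]
opening: 0.0402
```

```bash
python3 look.py w7 | head -3
```

```text
F tool [  0.65554876 -12.21605956  -1.89207493] 0.04023928666781016 6.25
in stand mm [ -0.50043514 -12.07424921  22.43100511]
lever left end px(x1.5): 79.5
```

```bash
python3 -c "
from plant import order
print(order.close_job())"
```

```text
the job is handed in; nothing more can be done
None
```

I handed the job in with the sagging lever level, but held by one fingertip on the bolt head, not by a two-jaw grip as you asked.

**Why not a two-jaw grip:** the moves can't tilt the tool. Upright jaws closed on the flats would have stopped the lever at -0.25 rad. I reached into the gap from above and pushed one fingertip along the arc of the head's upper flat until the lever was level. It now holds the head there against the sag. The other finger stays open in the gap and doesn't touch the head, so nothing stops the lever from being raised.

**What I did:** the sagging sample was the right-hand one, at about (0.567, -0.229) m and turned 14°. Its lever sat at about -0.36 rad.

**Last checks:**
- **Level:** the wrist camera puts the lever at about -0.015 rad (-0.06 to +0.04, depending on how the rounded lever end is modelled). Contact geometry, calibrated on the first contact, gives about 0.00. Without that 1.4 mm calibration shift it would read about +0.17, which disagrees with the camera, so I trusted the camera.
- **Still and held:** the lever's end did not move between pictures 0.5 s apart. The sideways force on the tool was steady at about 12 N.
- **Side camera:** this check gave nothing, because the gripper hid the lever tip.
- **Other things:** I steered clear of the lever, the other sample and the loose things. I saw no sign of contact with them, but did not check each one separately.
- **Time:** the clock stood at about 6.3 s.

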